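# Seat the glass disc and snap the toggle clamp shut

## Robot

A 7-joint arm with a two-finger parallel gripper is mounted at the origin on a cart in front of the work surface, level with it; the furniture and walls round the work are solid. World frame = base frame: x ahead of the robot, y to its left, z up, the work surface at z = 0. Lengths are in m, angles in degrees, forces in N, time in s.
With the tool pointing down it reaches from about 0.425 to 0.875 m from the base axis. Payload 4.7 kg.
Tool frame: the origin (TCP) lies at the very end of the fingers, on their centre line; the grasp point (between the pads) lies 19 mm behind it; z points along the fingers, y is the line along which they close (so a half turn about z gives the same grasp; the last joint's range is limited). The gripper opens to 87 mm and grips with 3 to 60 N. Pads are 19 mm wide; open, the fingers measure 117 mm over their backs; the gripper's body (75 mm by 190 mm) begins 51 mm behind the grasp point.
Start: joints at [-75.51, 18.392, -4.016, 83.108, 1.295, 78.541, -3.26], TCP at [0.154, 0.632, 0.186] pointing down, gripper open.
Joint ranges: [-163.93, 163.93], [-17.29, 119.83], [-79.2, 71.16], [3.27, 140.29], [-89.18, 269.18], [5.43, 117.66], [-154.24, 154.24]. Speed limits (degrees/s): [147.25, 147.25, 180, 180, 180, 180, 180].

## Interface

Orientations are given as [roll, pitch, yaw] about the fixed x, y, z axes, in that order (R = Rz(yaw) Ry(pitch) Rx(roll)).
In Python, from cell import get_obs, read_camera, sign_off, silhouettes gives the robot as it stands.
- The arm moves only by the tool play_rows, never from a script. Its argument "steps" is a list that holds one entry, the list of rows, each a list of 7 numbers: the shift along the tool's x, y, z in m, then the turn, a rotation vector about the tool's x, y, z in rad, then the finger opening in m, from 0 to 0.087. A call has 1 to 12 rows; each row shifts and turns the commanded pose from where the row before left it, along the tool's axes as they then stand; what a row does not reach is not made up. A row lasts 1/10 s, in which the tool goes at most 50 mm and 8.59 degrees, less where a joint would pass 70% of its speed; a pose out of reach is approached as far as the arm can. A call is refused whole if a number of a shift passes 0.05 or a number of a turn 0.15, either way. A call with a gripper value outside its range is refused whole. The fingers move at their own pace and stop on an object; "force" is the grip in N (left out, the last holds). Time passes only in rows, so rows that do not move let the fingers close. It gives the time, the measured TCP pose, the force, the opening and the grip force at its end, in the units of the state.
- get_obs(): the state, without advancing time (a new reading comes with each control period).
- read_camera(name): name is "scene" or "top"; returns a dict with "frame" (400x640x3 uint8, red, green, blue), "intrinsics" (3x3 intrinsics, pixels), "view" (4x4, takes a point from world to camera coordinates). Camera axes: x right, y up, looking along -z (the intrinsics and any distortion apply to the point x, -y, -z); pixel columns grow to the right and rows downward; lengths in m; the calibration is good to about 2 mm. A picture is of the moment at which its call begins. There is no depth.
- sign_off(): hands the job in; it is judged then, once.
Trained networks look in the newest picture that a camera, given by its name, has taken for a name from the list of things; names that differ only in an ending like _2 or _b are one class to them, and where a whole thing is asked for, a point or a joint stands for the part that bears it (a point fixed in the world has none). Each returns a list of dicts, best first, with "p" (0 to 1); they miss things now and then, are a little off and sometimes report something else, mostly with a low value. They report only what shows in the picture. A call takes as long as a camera call. They do not tell look-alikes from the thing itself.
- silhouettes(camera, name): "pixels" (400x640 bool, what is visible of it) and "extent" ([left, top, right, bottom] in pixels, round what is visible of it).
The state is a dict: "time_s": time; "qpos": joint angles; "joint_velocities": joint speeds; "effort": joint torques, N m; "tool_pos": TCP position; "tool_rot": TCP orientation; "force": force on the tool from outside, world axes, zero at the start; "wrist_torque": the same for the moment, N m; "grip_width": finger opening in m; "grasp_force": force on a finger pad.
Only numpy, scipy, OpenCV 4.12 (cv2) and the standard library are available. Lean on these libraries where they do the work, as an engineer would, in place of code of your own. Each camera call takes 0.05 s, during which the arm holds its last target. There are 200 camera calls.

## Task

With your fingertips, push the amber glass disc along its channel in the wooden fixture until it is fully home against the end stop, leaving it flat on the board: do not lift it. Then push the red lever of the toggle clamp down, past its dead point, until it snaps into lock and the clamp's rubber foot holds the disc. Leave the other things on the bench where they are.

Things in the scene. Friction and masses are not known exactly. Their poses are not given: they have to be found in the camera images.
- fixture: Holding fixture screwed to the bench (does not move while you work): plywood board 12 mm thick, a channel on it, a toggle clamp at one end. Origin on the bench, right under the disc centre when the disc is fully home. x axis: along the channel from its open end to the stop and clamp (pushing direction); z up. The board spans x -125 to 120, y -56 to 56 mm.
- end_stop (a point): Middle of the end stop's face, at its top edge: fixture x 36.5, z 22 mm. The stop is an aluminium bar across the channel, 10 mm high on the board. The channel lies between two aluminium rails 5 mm high (tops 17 mm above the bench), inner faces at fixture y -39 and +39 mm, from x -115 to 35 mm.
- clamp_pivot (a point): Pivot of the clamp lever: fixture x 64, y 0, z 45 mm, axis along fixture y. When open, the clamp's steel hold-down arm stands upright here, up to 120 mm above the bench, its black foot pointing back over the channel as far as fixture x 30 mm, 90 to 125 mm up; it swings down onto the channel as the lever is pushed.
- glass_disc: Loose amber glass disc, 73 mm across, 8 mm thick, lying flat on the board between the rails (its underside is 12 mm above the bench, its top 20 mm). Origin at the centre of its underside. It starts 40 to 75 mm short of home.
- lever_grip (a point): Point on the axis of the lever's red round handle (18 mm thick, reaching from 50 to 108 mm from the pivot), 85 mm from the pivot. The lever points away from the channel (fixture +x), 0.76 rad above level when open (this point 104 mm above the bench), 0.10 rad below level when locked (37 mm above the bench). Push its upper side down.
- clamp_lever (a joint): Angle of the clamp lever: 0 open, grows as the lever is pushed down; dead point at about 0.45 rad, locked against its stop at 0.86 rad. A spring throws it back open when it is released before the dead point and holds it locked beyond. Takes about 10 N at the red handle.
- clamp_foot: Black rubber foot on a short sprung spindle, 16 mm across, at the end of the clamp's hold-down arm; it presses on the middle of the disc's top when the clamp is locked with the disc home. Its origin lies on the clamp's pivot, not on the foot, and needs no reading.
- pad: Bystander, to be left alone: orange hand pad 55x90x21, sizes in mm, origin at the centre of its underside.
- chip: Bystander, to be left alone: clear glass offcut 33x50x16, sizes in mm, origin at the centre of its underside.
- cutter: Bystander, to be left alone: glass cutter with wooden-coloured barrel 13x122x13 (lying), sizes in mm, origin at the centre of its underside.
- point: Bystander, to be left alone: pink mounted grinding point 17x50x17 (lying), sizes in mm, origin at the centre of its underside.
- jar: Bystander, to be left alone: empty clear jar with white lid, 69 across, 83 tall, sizes in mm, origin at the centre of its underside.
- plier: Bystander, to be left alone: nippers with dark handles 45x169x13 (lying), sizes in mm, origin at the centre of its underside.
There are look-alikes about, which are no part of the job. Of the things that look like the glass_disc, the smallest one is meant.

How it is judged (in metres and radians):
On the way, in this order (a step that is already met when the one before it is completed fails the run):
1. the disc is fully home against the end stop, the clamp still open (x of glass_disc in the frame of fixture between -0.004 and 0.004 m and y of glass_disc in the frame of fixture between -0.006 and 0.006 m and height (world z) of glass_disc below 0.015 m and angle between glass_disc's own z axis and vertical below 0.08 rad and value of joint clamp_lever below 0.3 rad), for 0.2 s.
2. the lever is pushed past its dead point and locked (value of joint clamp_lever above 0.82 rad), for 0.2 s.
At the end, for the whole second after the job is handed in: The disc lies flat and still on the board within 4 mm of fully home along the channel (6 mm across), the lever is locked (beyond 0.82 rad) and the clamp foot presses on the disc with more than 1 N (x of glass_disc in the frame of fixture between -0.004 and 0.004 m and y of glass_disc in the frame of fixture between -0.006 and 0.006 m and height (world z) of glass_disc below 0.015 m and angle between glass_disc's own z axis and vertical below 0.08 rad and value of joint clamp_lever above 0.82 rad and contact force between clamp_foot and glass_disc above 1 N and linear speed of glass_disc below 0.01 m/s); the robot touches nothing.
It fails at once if the disc is lifted more than 6 mm off the board or tipped (height (world z) of glass_disc above 0.018 m or angle between glass_disc's own z axis and vertical above 0.2 rad).
It fails at once if a bystander is moved more than 15 mm (distance of any of pad, chip, cutter, point, jar, plier from where it was at the start of the episode above 0.015 m).
It also fails if it takes over 48 s, if anything falls off the work surface, if the arm or the gripper's body presses on something with over 40 N, if the wrist force passes 120 N, or if a joint passes its speed limit or range.

## Working session

There is one attempt and no reset: what is moved stays moved. The work goes in short steps, Python scripts to look and compute and a tool call to move; the robot and the scene stay as the last step left them, time stands still between calls to the robot, and variables do not carry over. Pictures are saved under pics/ and viewed, at most 10 in all, crops included, and the job is handed in when it is done.

Besides the shell and the picture viewer there is one more tool, called after "Call:" as name(argument=value, ...) on one line, values as JSON. play_rows: Moves the arm, as the interface text tells. Its arguments: {"type":"object","properties":{"steps":{"type":"array","items":{"type":"array","items":{"type":"array","items":{"type":"number"}}}},"force":{"type":"number"}},"required":["steps"]}

```bash
ls; mkdir -p pics; python3 - <<'E'
from cell import *
import cv2,numpy as np
print(get_obs())
for c in("scene","top"):
    r=read_camera(c);cv2.imwrite(f"pics/{c}0.png",r["frame"][:,:,::-1]);print(c,r["intrinsics"],r["view"],[k for k in r])
    for n in("fixture","glass_disc","lever_grip","end_stop","clamp_foot"):
        try:
            for d in silhouettes(c,n):print(c,n,d["p"],d["extent"],d["pixels"].sum())
        except Exception as e:print(n,e)
E
```

```text
pics
{'time_s': 0.0, 'qpos': array([-75.50805496,  18.43909271,  -4.01817318,  83.17514738,
         1.29311151,  78.54114603,  -3.25955979]), 'joint_velocities': array([-0.06766045, -0.0284896 , -0.05694874,  0.0758708 , -0.00255304,
        0.12563548, -0.04446817]), 'effort': array([ 2.31127542e-04, -4.91293716e+01, -4.03679274e-01, -3.12529492e+01,
       -6.37595449e-02,  4.39919543e-02,  1.93324217e-04]), 'tool_pos': array([0.15363252, 0.63093484, 0.18535941]), 'tool_rot': array([-1.79889765e+02,  3.11261752e-03,  1.66320383e+02]), 'force': array([-0.35921594,  0.28248426, -0.82274471]), 'wrist_torque': array([ 0.03053909,  0.03607649, -0.00687767]), 'grasp_force': 0.0, 'grip_width': 0.08694711682075716}
scene [[368.89493256   0.         321.97728829]
 [  0.         368.89493256 194.36918368]
 [  0.           0.           1.        ]] [[ 0.58869245 -0.80830297 -0.00935473 -0.2893584 ]
 [ 0.50023393  0.3551844   0.78968985 -0.38198276]
 [-0.63498599 -0.46956401  0.61343495 -0.94016907]
 [ 0.          0.          0.          1.        ]] ['frame', 'intrinsics', 'view']
scene glas
[... 190 characters left out ...]
392.0, 255.0] 1588
scene end_stop 0.28 [306.4, 227.1, 337.5, 250.1] 399
top [[367.69981238   0.         311.79876083]
 [  0.         367.69981238 200.76290551]
 [  0.           0.           1.        ]] [[-0.02240234 -0.99963362 -0.01519065  0.03611561]
 [ 0.97977906 -0.02497411  0.19851774 -0.54860683]
 [-0.19882439 -0.01043622  0.97997957 -0.9801365 ]
 [ 0.          0.          0.          1.        ]] ['frame', 'intrinsics', 'view']
top fixture 0.83 [296.0, 161.5, 391.2, 220.8] 2661
top glass_disc 0.64 [236.2, 230.3, 272.4, 266.7] 989
top glass_disc 0.59 [384.7, 236.1, 419.6, 272.4] 952
top lever_grip 0.7 [294.4, 163.3, 322.3, 182.6] 146
top end_stop 0.91 [291.3, 159.9, 390.8, 218.5] 2625
```

```bash
python3 - <<'E'
import cv2,numpy as np
a=cv2.imread("pics/top0.png")[130:300,200:450];b=cv2.imread("pics/scene0.png")[130:320,220:470]
cv2.imwrite("pics/t1.png",cv2.resize(a,None,fx=3.2,fy=3.2,interpolation=cv2.INTER_CUBIC))
cv2.imwrite("pics/s1.png",cv2.resize(b,None,fx=3.1,fy=3.1,interpolation=cv2.INTER_CUBIC))
E
```

```text
(no output)
```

View pics/t1.png

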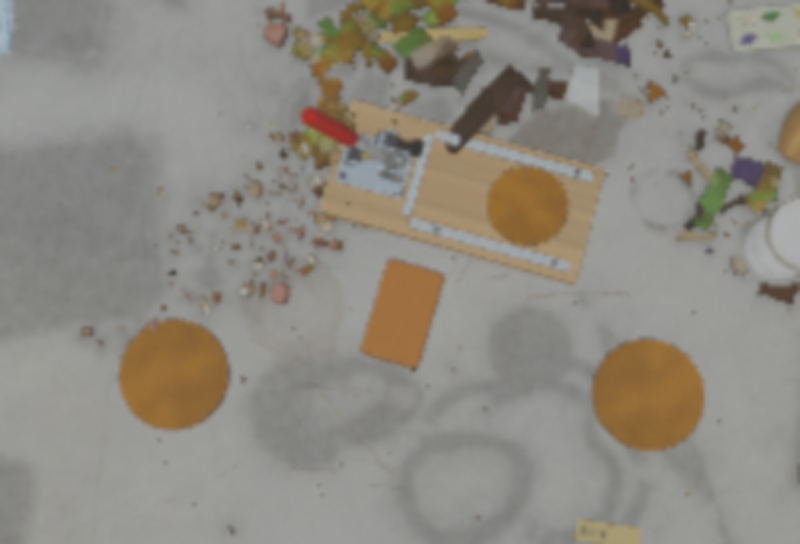

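View pics/s1.png

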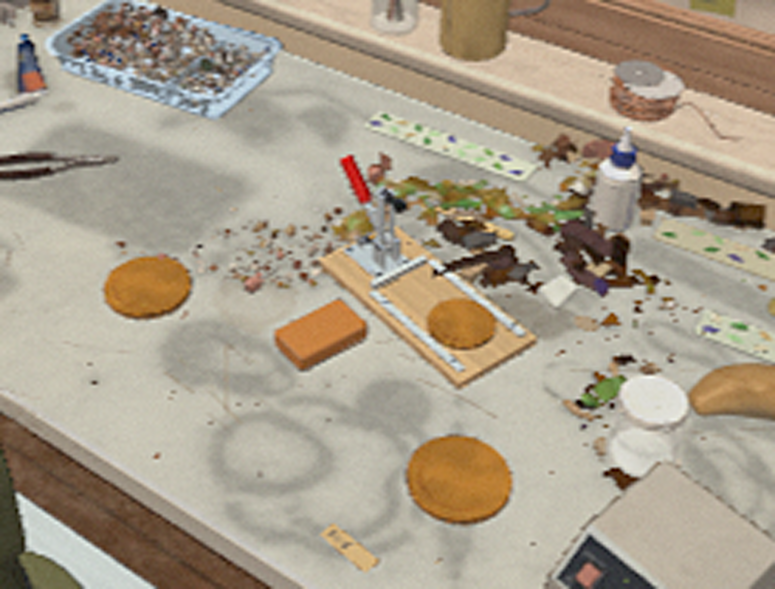

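View pics/scene0.png

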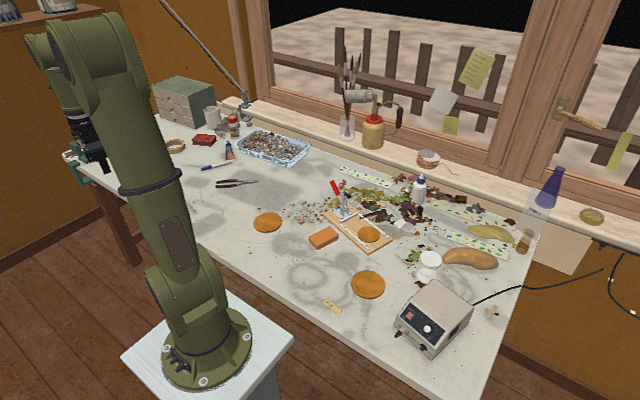

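The disc look-alikes in the top view are at (254,248) and (402,254), both larger and lying on the bench. The one in the fixture channel at about (365,194) is the smallest, so I choose it. The crop at t1 (528,205) shows it between the rails. In the scene view it is at (368,235). The red lever is at top (303,169) and the pad is at (326,228).

```bash
cat > h.py <<'E'
from cell import *
import cv2,numpy as np
from scipy.optimize import least_squares
def proj(r,P):
    P=np.atleast_2d(P);c=P@r["view"][:3,:3].T+r["view"][:3,3]
    return np.c_[c[:,0]/-c[:,2],-c[:,1]/-c[:,2]]@np.diag(r["intrinsics"][[0,1],[0,1]])+r["intrinsics"][:2,2]
def W(p,F):
    c,s=np.cos(p[2]),np.sin(p[2]);F=np.atleast_2d(F)
    return np.c_[p[0]+c*F[:,0]-s*F[:,1],p[1]+s*F[:,0]+c*F[:,1],F[:,2]]
def amber(r,box):
    x0,y0,x1,y1=box;h=cv2.cvtColor(r["frame"],cv2.COLOR_RGB2HSV)[y0:y1,x0:x1]
    m=((h[...,0]<22)&(h[...,1]>165)).astype(np.uint8)
    n,l,s,c=cv2.connectedComponentsWithStats(m);i=1+np.argmax(s[1:,4])
    return c[i]+[x0,y0],s[i]
E
python3 - <<'E'
from h import *
t=read_camera("top");s=read_camera("scene")
T=np.array([[606,172],[575,283],[320,212],[357,100]])/3.2+[200,130]
S=np.array([[537,340],[461,386],[320,258],[398,228]])/3.1+[220,130]
F=np.array([[-.125,-.056],[-.125,.056],[.12,.056],[.12,-.056]])
def res(p,sep=False):
    Q=W(p,np.c_[F,np.full(4,p[3])]);return np.r_[proj(t,Q)-T,proj(s,Q)-S].ravel()
o=least_squares(res,[.6,.05,1.3,.012],loss="soft_l1");p=o.x
print("fixture x y yaw ztop",p[:2],np.degrees(p[2]),p[3]);print(o.fun.reshape(-1,2).round(1).tolist())
ct,st=amber(t,(345,175,385,212));cs,ss=amber(s,(352,220,386,246));print(ct,st,cs,ss)
for z in(.016,.02):
  d=least_squares(lambda q:proj(t,[q[0],q[1],z])[0]-ct,[.6,0]).x
  d2=least_squares(lambda q:proj(s,[q[0],q[1],z])[0]-cs,[.6,0]).x
  for q in(d,d2):
    e=q-p[:2];c,s_=np.cos(p[2]),np.sin(p[2]);print(z,q,"fix",e@[c,s_],e@[-s_,c])
d=least_squares(lambda q:np.r_[proj(t,q)[0]-ct,proj(s,q)[0]-cs],[.6,0,.02]).x;print("tri",d)
print("lever",proj(t,W(p,[.1256,0,.1036])),proj(s,W(p,[.1256,0,.1036])),W(p,[.1256,0,.1036]))
E
```

```text
fixture x y yaw ztop [ 0.59309291 -0.07381225] 71.84068272099005 0.0014070226499934377
[[0.3, -0.4], [0.4, 0.5], [0.2, -0.8], [-0.4, -0.4], [0.3, 0.3], [-0.6, 0.3], [-0.2, 1.0], [-1.2, -1.0]]
[360.44827586 188.32758621] [10  9 12 10 58] [368.26819923 233.97318008] [  6   7  22  15 261]
0.016 [ 0.59092089 -0.12039315] fix -0.044937810636307245 -0.012453584715741322
0.016 [ 0.56973079 -0.13405341] fix -0.06452181095094663 0.003423761069599882
0.02 [ 0.58998169 -0.11989004] fix -0.04475247192148908 -0.011404359714737638
0.02 [ 0.56598378 -0.13594078] fix -0.06748297416015499 0.006395925644314717
tri [ 0.59618893 -0.12265695 -0.01055183]
lever [[302.59990442 167.7268663 ]] [[334.76968542 185.20883053]] [[0.63223745 0.04553207 0.1036    ]]
```

```bash
python3 - <<'E'
from h import *
t=read_camera("top");s=read_camera("scene")
# subpixel corner refinement in both views
T=np.array([[606,172],[575,283],[320,212],[357,100]])/3.2+[200,130]
S=np.array([[537,340],[461,386],[320,258],[398,228]])/3.1+[220,130]
F=np.array([[-.125,-.056,.012],[-.125,.056,.012],[.12,.056,.012],[.12,-.056,.012]])
L=np.array([.1256,0,.1036])
lt=np.array([324,124])/3.2+[200,130]; ls=np.array([357,177])/3.1+[220,130]
for w in((1,1),(1,0),(0,1)):
    f=lambda p:np.r_[w[0]*(proj(t,W(p,F))-T),w[1]*(proj(s,W(p,F))-S)].ravel()
    o=least_squares(f,[.6,.05,1.3],loss="soft_l1");p=o.x
    print(w,p[:2],np.degrees(p[2]),o.fun.round(1).tolist())
    print(proj(t,W(p,L))-lt,proj(s,W(p,L))-ls)
    out=[]
    for r,ctr in((t,np.array([528,205])/3.2+[200,130]),(s,np.array([462,323])/3.1+[220,130])):
        q=least_squares(lambda q:proj(r,[q[0],q[1],.02])[0]-ctr,[.6,0]).x;e=q-p[:2];c,s_=np.cos(p[2]),np.sin(p[2]);print("disc",q,e@[c,s_],e@[-s_,c])
E
```

```text
(1, 1) [ 0.58892711 -0.0749696 ] 71.78701644269532 [1.5, 0.1, 1.5, 1.4, 0.5, -0.2, -0.0, -0.2, 0.4, -1.1, -0.7, -1.1, -0.6, -0.5, -1.4, -2.5]
[[1.81282944 0.39375987]] [[-0.7651594  -1.21230772]]
disc [ 0.5724602  -0.13230627] -0.059610911828794286 -0.0022786583674170293
disc [ 0.56654669 -0.13853034] -0.06737142612346782 0.0013932617597930289
(1, 0) [ 0.58965489 -0.07238065] 72.03498042420041 [0.6, -0.3, 0.7, 1.0, -0.4, -0.3, -1.0, -0.2, -0.0, -0.0, -0.0, -0.0, -0.0, -0.0, -0.0, -0.0]
[[0.8021517  0.34546991]] [[-1.37714029 -1.51140957]]
disc [ 0.5724602  -0.13230627] -0.06230741454690049 -0.002126874537947751
disc [ 0.56654669 -0.13853034] -0.07005196492354539 0.0015785969572943864
(0, 1) [ 0.58586622 -0.07941636] 71.20226286822042 [0.0, 0.0, 0.0, 0.0, 0.0, 0.0, 0.0, 0.0, 1.0, 0.3, -0.4, 0.2, 0.1, 0.2, -0.5, -1.7]
[[3.60204182 0.99863678]] [[ 0.07743032 -0.47968335]]
disc [ 0.5724602  -0.13230627] -0.054388669727557355 -0.004351659541171846
disc [ 0.56654669 -0.13853034] -0.062186254366539566 -0.0007591321110258579
```

Call:
play_rows(steps=[[[-0.04, -0.0245, 0, 0, 0, 0, 0], [-0.04, -0.0245, 0, 0, 0, 0, 0], [-0.04, -0.0245, 0, 0, 0, 0, 0], [-0.04, -0.0245, 0, 0, 0, 0, 0], [-0.04, -0.0245, 0, 0, 0, 0, 0], [-0.04, -0.0245, 0, 0, 0, 0, 0], [-0.04, -0.0245, 0, 0, 0, 0, 0], [-0.04, -0.0245, 0, 0, 0, 0, 0], [-0.04, -0.0245, 0, 0, 0, 0, 0]]])

```text
time_s: 1.7
tool_pos: [0.4526, 0.3307, 0.1869]
tool_rot: [179.9, 0.0, 166.3]
force: [-0.9, -0.5, -1.0]
grip_width: 0.0227
grasp_force: 0.0
```

Call:
play_rows(steps=[[[0, 0, 0, 0, 0, 0.1375, 0], [0, 0, 0, 0, 0, 0.1375, 0], [0, 0, 0, 0, 0, 0.1375, 0], [0, 0, 0, 0, 0, 0.1375, 0], [0, 0, 0, 0, 0, 0.1375, 0], [0, 0, 0, 0, 0, 0.1375, 0], [0, 0, 0, 0, 0, 0.1375, 0], [0, 0, 0, 0, 0, 0.1375, 0], [0, 0, 0, 0, 0, 0.1375, 0], [0, 0, 0, 0, 0, 0.1375, 0], [0, 0, 0, 0, 0, 0.1375, 0], [0, 0, 0, 0, 0, 0.1375, 0]]])

```text
time_s: 2.9
tool_pos: [0.4514, 0.3322, 0.1866]
tool_rot: [180.0, -0.0, 71.5]
force: [-0.5, 0.1, -0.8]
grip_width: 0.0004
grasp_force: 0.0
```

Call:
play_rows(steps=[[[-0.0402, 0.0217, 0, 0, 0, 0, 0], [-0.0402, 0.0217, 0, 0, 0, 0, 0], [-0.0402, 0.0217, 0, 0, 0, 0, 0], [-0.0402, 0.0217, 0, 0, 0, 0, 0], [-0.0402, 0.0217, 0, 0, 0, 0, 0], [-0.0402, 0.0217, 0, 0, 0, 0, 0], [-0.0402, 0.0217, 0, 0, 0, 0, 0], [-0.0402, 0.0217, 0, 0, 0, 0, 0], [-0.0402, 0.0217, 0, 0, 0, 0, 0], [-0.0402, 0.0217, 0, 0, 0, 0, 0], [-0.0402, 0.0217, 0, 0, 0, 0, 0], [-0.0402, 0.0217, 0, 0, 0, 0, 0]]])

```text
time_s: 4.1
tool_pos: [0.5483, -0.209, 0.1869]
tool_rot: [179.9, -0.0, 71.8]
force: [0.8, 1.0, -0.4]
grip_width: 0.0003
grasp_force: 0.0
```

Call:
play_rows(steps=[[[0, 0, 0.04, 0, 0, 0, 0], [0, 0, 0.04, 0, 0, 0, 0], [0, 0, 0.04, 0, 0, 0, 0], [0, 0, 0.02, 0, 0, 0, 0], [0, 0, 0, 0, 0, 0, 0], [0, 0, 0, 0, 0, 0, 0]]])

```text
time_s: 4.7
tool_pos: [0.5483, -0.2077, 0.0471]
tool_rot: [180.0, 0.0, 71.8]
force: [-0.7, -0.2, 0.2]
grip_width: 0.0004
grasp_force: 0.0
```

```bash
python3 - <<'E'
from h import *
o=get_obs();print(o["tool_pos"],o["tool_rot"],o["force"])
ims=[]
for c,(x,y,w) in(("top",(325,150,110)),("scene",(320,180,110))):
    r=read_camera(c);a=r["frame"][y:y+110,x:x+w,::-1].copy();u=proj(r,o["tool_pos"])[0];print(c,u,((u-[x,y])*3.6).round())
    ims.append(cv2.resize(a,None,fx=3.6,fy=3.6,interpolation=cv2.INTER_CUBIC))
cv2.imwrite("pics/near1.png",np.hstack(ims))
E
```

```text
[ 0.54833249 -0.20767875  0.04709562] [1.79967549e+02 9.03604513e-03 7.17780888e+01] [-0.69124255 -0.1619977   0.19270875]
top [393.30547199 199.64169871] [246. 179.]
scene [385.74889316 240.16946309] [237. 217.]
```

View pics/near1.png

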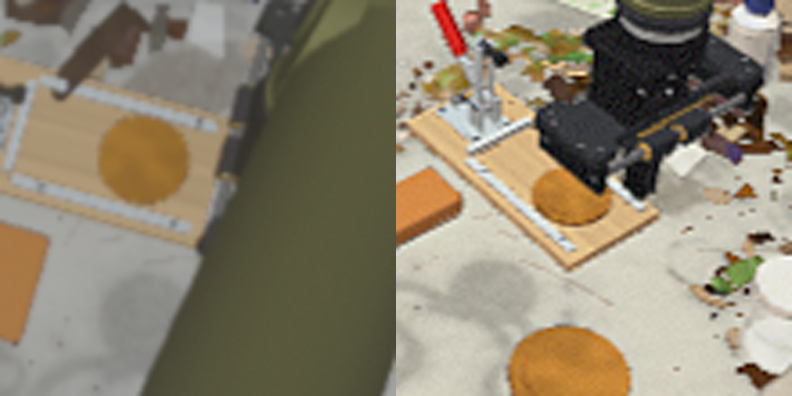

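The near view shows the disc in the channel, with its top-crop centre at (143,158). The fingers are just beyond the board's open end, at about scene (386,237). I'll lower behind the disc.

Call:
play_rows(steps=[[[0, 0, 0.015, 0, 0, 0, 0], [0, 0, 0.01, 0, 0, 0, 0], [0, 0, 0.005, 0, 0, 0, 0], [0, 0, 0.001, 0, 0, 0, 0], [0, 0, 0, 0, 0, 0, 0]]])

```text
time_s: 5.3
tool_pos: [0.5477, -0.2075, 0.0152]
tool_rot: [-180.0, 0.0, 71.8]
force: [0.1, 0.2, -0.6]
grip_width: 0.0003
grasp_force: 0.0
```

```bash
python3 - <<'E'
from h import *
o=get_obs();print(o["tool_pos"],o["tool_rot"],o["force"])
r=read_camera("scene");x,y=345,200;a=r["frame"][y:y+60,x:x+80,::-1].copy();u=proj(r,[o["tool_pos"]])[0];print(((u-[x,y])*9).round())
cv2.imwrite("pics/near2.png",cv2.resize(a,None,fx=9,fy=9,interpolation=cv2.INTER_CUBIC))
E
```

```text
[ 0.54774361 -0.20749619  0.01515932] [-1.79973534e+02  9.06536232e-03  7.17721652e+01] [ 0.06392372  0.18955141 -0.62663252]
[357. 426.]
```

View pics/near2.png

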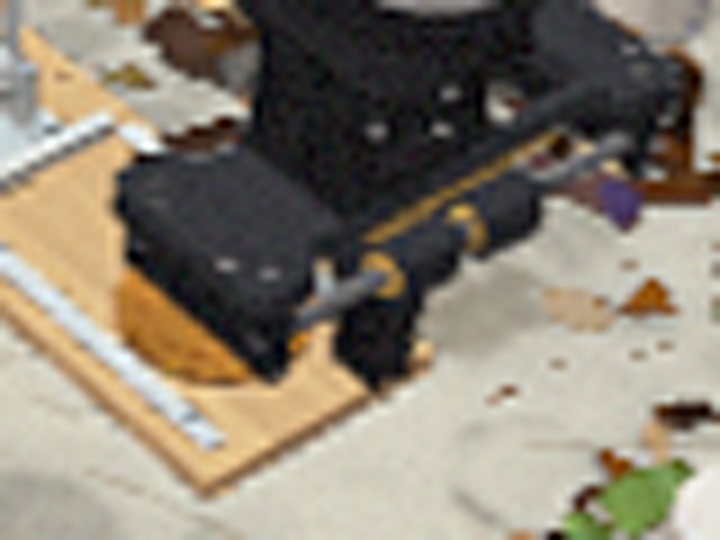

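```bash
python3 - <<'E'
from h import *
o=get_obs();p=o["tool_pos"];a=np.radians(o["tool_rot"][2]);X=np.array([np.cos(a),np.sin(a),0]);Y=np.array([np.sin(a),-np.cos(a),0]);Z=np.array([0,0,1])
s=read_camera("scene");t=read_camera("top");a=s["frame"][180:270,330:450,::-1].copy();a=cv2.resize(a,None,fx=6.6,fy=6.6,interpolation=cv2.INTER_CUBIC)
def dr(P,col):
    u=((proj(s,P)-[330,180])*6.6).astype(int);cv2.polylines(a,[u.reshape(-1,1,2)],True,col,1)
for z in(.07,.12):dr([p+Z*z+X*i*.0375+Y*j*.095 for i,j in((1,1),(1,-1),(-1,-1),(-1,1))],(0,255,0))
for z in(0,.03):dr([p+Z*z+X*i*.0095+Y*j*.015 for i,j in((1,1),(1,-1),(-1,-1),(-1,1))],(0,0,255))
f=[.589,-.075,np.radians(71.8)]
dr(W(f,[[i,j,.012] for i,j in((.12,.056),(.12,-.056),(-.125,-.056),(-.125,.056))]),(255,0,0))
cv2.imwrite("pics/near3.png",a)
E
```

```text
(no output)
```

View pics/near3.png

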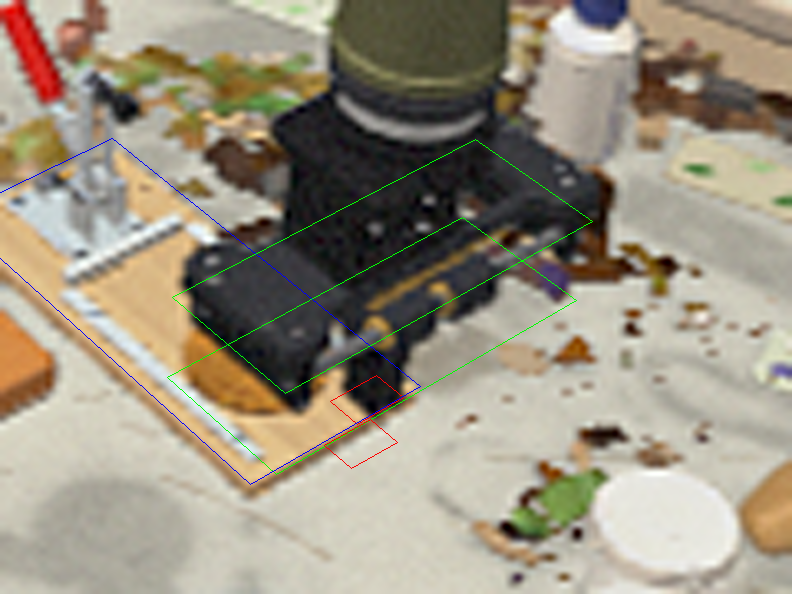

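The scene overlay puts the fixture outline (blue) on the board, but the hand appears about 4 px right and 8 px above its projection (green and red). I'll check the same in the top view and at the robot base.

```bash
cat > ov.py <<'E'
from h import *
import sys
o=get_obs();p=o["tool_pos"];a=np.radians(o["tool_rot"][2]);X=np.array([np.cos(a),np.sin(a),0]);Y=np.array([np.sin(a),-np.cos(a),0]);Z=np.array([0,0,1])
def crop(c,x0,y0,w,h,k,f,fing=True):
    s=read_camera(c);a=cv2.resize(s["frame"][y0:y0+h,x0:x0+w,::-1].copy(),None,fx=k,fy=k,interpolation=cv2.INTER_CUBIC)
    def dr(P,col):cv2.polylines(a,[((proj(s,P)+.5-[x0,y0])*k).astype(int).reshape(-1,1,2)],True,col,1)
    for z in(.07,.12):dr([p+Z*z+X*i*.0375+Y*j*.095 for i,j in((1,1),(1,-1),(-1,-1),(-1,1))],(0,255,0))
    for z in(0,.03):dr([p+Z*z+X*i*.0095+Y*j*.015 for i,j in((1,1),(1,-1),(-1,-1),(-1,1))],(0,0,255))
    dr(W(f,[[i,j,.012] for i,j in((.12,.056),(.12,-.056),(-.125,-.056),(-.125,.056))]),(255,0,0))
    dr([[.1*np.cos(v),.1*np.sin(v),0] for v in np.arange(0,6.3,.2)],(255,0,255))
    return a
E
python3 - <<'E'
from ov import *
f=[.589,-.075,np.radians(71.8)]
cv2.imwrite("pics/ov1.png",np.hstack([crop("top",285,145,140,140,2.8,f),crop("scene",120,260,140,140,2.8,f)]))
E
```

```text
(no output)
```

View pics/ov1.png

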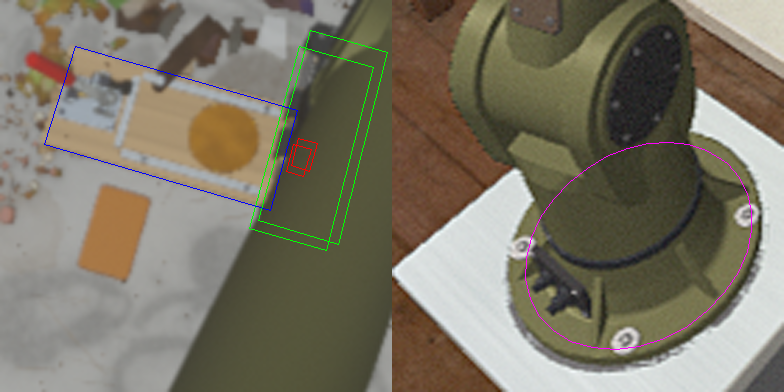

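```bash
python3 - <<'E'
from h import *
b=cv2.imread("pics/scene0.png").astype(int);n=read_camera("scene")["frame"][:,:,::-1].astype(int)
d=np.abs(b-n).max(2)
print("cols 372..402");
for y in range(230,256):print(y,' '.join('%3d'%v for v in d[y,372:402]))
E
```

```text
cols 372..402
230 122 112  89  96 106 113 135 195  77  45 104 102  73  46  40  32  51  70 118 116 110 111 116  73   0  19  16   9  13   8
231 115 108 113 112 114 117 109 158  79  62 120  89  41  48  66  48  53  79 122 117 110  62  49   4  23  17  10  14  10  10
232 137 116 112 115 118 135 138 101  29  66 107  99 113 104  81  37  38 112 113 119  68   5  25  19  10  16   9  16  10  17
233 131 133 133 128 130 153 111  56  44  78 115 138 161 192 160 133 128 117 122 136  15  24  15  15   6  13   6  12  13  14
234 138 129 131 137 145 146  78  66  97 105 109 167 187 134 124 160 124 114 129 107   9  16  17   9  13  12  13  13  10  11
235 129 132 129 146 143 122  92  89  51  74 149 168 173 145 174 195 149 126 149  44  11  15  14   9   4  21  14  14  13   7
236 148 135 140 156 159 111  74  32  31   8 114 160 123 150 185 207 181 173 161  19  23  11  14  11  15   4   9  19  11  14
237 127 108 128 135 148  76   6  30  32  18 123 201 182 163 160 194 154 133 174  58  24  16  13   8  13   7  17  10  10   9
238 140  97  90 129 157  55   2  21  23  27 161 196 175 171 159 112 112 145 156  10  27  15  1
[... 1437 characters left out ...]
  20  14  15  12  16  15  11  18  14  17  11  12  19  19  18  17  15  13  18  16
251   8  11  12  14  13  12  13  15  17   8  15  20  11  13  19  16  16  16  13  15  17  12  12  12  12  17  12  13  12  14
252  12   8  17  15  12  17  13  15  15  16  14  16  14  12  12  14  18  16  17   9  15  13  12  13  14  16  18  15  19  15
253  13  15  13  14  15  16  16  10  16  11  12  14  16  16  16  15  12  10  16  12  15  15  15  21  13  14   9  13  14  15
254  12  17  18  17  17  16  18  15  15  19  17  12  15  16  11  18  15  14  21  13  19  18  11  14   8  13  16  14  13  11
255  15  16  14  15  15  14   9  15  17  14  16  15  12  15  17  12  14  17  17  12  10  14  15  15  13   4  15  19  14   8
```

Call:
play_rows(steps=[[[0, 0, 0.004, 0, 0, 0, 0], [0, 0, 0.004, 0, 0, 0, 0], [0, 0, 0.004, 0, 0, 0, 0], [0, 0, 0, 0, 0, 0, 0]]])

```text
time_s: 6.0
tool_pos: [0.5473, -0.2072, 0.0026]
tool_rot: [-179.9, 0.0, 71.8]
force: [0.0, 0.6, 0.5]
grip_width: 0.0004
grasp_force: 0.0
```

Call:
play_rows(steps=[[[0, 0, 0.002, 0, 0, 0, 0], [0, 0, 0.002, 0, 0, 0, 0], [0, 0, 0.001, 0, 0, 0, 0], [0, 0, 0, 0, 0, 0, 0]]])

```text
time_s: 6.4
tool_pos: [0.5478, -0.2074, -0.0017]
tool_rot: [-180.0, -0.0, 71.8]
force: [-0.4, -0.7, -0.4]
grip_width: 0.0002
grasp_force: 0.0
```

```bash
python3 - <<'E'
from h import *
b=cv2.imread("pics/scene0.png").astype(int);r=read_camera("scene");n=r["frame"][:,:,::-1].astype(int);o=get_obs()
d=np.abs(b-n).max(2)>45
for y in range(236,256):print(y,''.join('#' if v else '.' for v in d[y,365:405]))
print(o["tool_pos"],o["force"],proj(r,o["tool_pos"]),r["view"],o["qpos"])
E
```

```text
236 ###############.############............
237 ###########################.............
238 ##########################..............
239 .#########################..............
240 ..#############..#########..............
241 ...##########...#########...............
242 .....#######....#########...............
243 .....#######....#########...............
244 ......######.....########...............
245 .......#####.......######...............
246 .........##.........###.................
247 ........................................
248 ........................................
249 ........................................
250 ........................................
251 ........................................
252 ........................................
253 ........................................
254 ........................................
255 ........................................
[ 0.54791848 -0.20747159 -0.00158258] [-0.1653514  -0.34722978  0.23261561] [[384.17340848 250.96952494]] [[ 0.58869245 -0.80830297 -0.00935473 -0.2893584 ]
 [ 0.50023393  0.3551844   0.78968985 -0.38198276]
 [-0.63498599 -0.46956401  0.61343495 -0.94016907]
 [ 0.          0.          0.          1.        ]] [-15.65293533  24.15084711  40.83418398 105.19378308 -18.50320841
  57.462295    14.58813759]
```

Call:
play_rows(steps=[[[0, 0, 0.002, 0, 0, 0, 0], [0, 0, 0.002, 0, 0, 0, 0], [0, 0, 0.002, 0, 0, 0, 0], [0, 0, 0, 0, 0, 0, 0]]])

```text
time_s: 6.85
tool_pos: [0.5477, -0.2073, -0.0079]
tool_rot: [-180.0, 0.0, 71.8]
force: [-0.6, -0.5, -0.5]
grip_width: 0.0004
grasp_force: 0.0
```

Call:
play_rows(steps=[[[0, 0, 0.002, 0, 0, 0, 0], [0, 0, 0.002, 0, 0, 0, 0], [0, 0, 0, 0, 0, 0, 0]]])

```text
time_s: 7.15
tool_pos: [0.5477, -0.2073, -0.0119]
tool_rot: [-180.0, 0.0, 71.8]
force: [0.7, 0.7, -0.5]
grip_width: 0.0002
grasp_force: 0.0
```

Call:
play_rows(steps=[[[0, 0, 0.002, 0, 0, 0, 0], [0, 0, 0.002, 0, 0, 0, 0], [0, 0, 0.002, 0, 0, 0, 0], [0, 0, 0, 0, 0, 0, 0]]])

```text
time_s: 7.55
tool_pos: [0.5477, -0.2073, -0.0179]
tool_rot: [-180.0, -0.0, 71.8]
force: [0.0, 0.8, -0.3]
grip_width: 0.0004
grasp_force: 0.0
```

```bash
python3 - <<'E'
from ov import *
f=[.589,-.075,np.radians(71.8)]
print(p,o["force"])
cv2.imwrite("pics/ov2.png",np.hstack([crop("top",325,155,85,85,4.6,f),crop("scene",335,190,85,85,4.6,f)]))
E
```

```text
[ 0.54765827 -0.20727772 -0.01793089] [ 0.00693007  0.84957157 -0.27245886]
```

View pics/ov2.png

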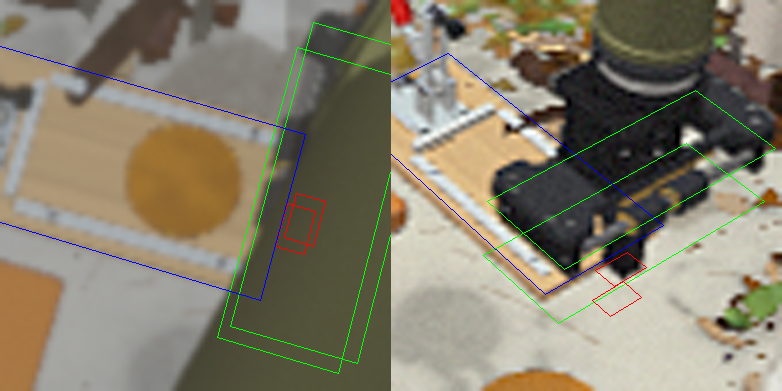

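The scene shows the fingertips at crop (628,278), against a predicted (612,316). That agrees with a tip really about 35 mm above its reported height. I'll probe down to contact.

Call:
play_rows(steps=[[[0, 0, 0.002, 0, 0, 0, 0], [0, 0, 0.002, 0, 0, 0, 0], [0, 0, 0.002, 0, 0, 0, 0], [0, 0, 0, 0, 0, 0, 0]]])

```text
time_s: 8.05
tool_pos: [0.5477, -0.2073, -0.0239]
tool_rot: [-180.0, -0.0, 71.8]
force: [0.7, 0.2, -0.2]
grip_width: 0.0005
grasp_force: 0.0
```

Call:
play_rows(steps=[[[0, 0, 0.002, 0, 0, 0, 0], [0, 0, 0.002, 0, 0, 0, 0], [0, 0, 0, 0, 0, 0, 0]]])

```text
time_s: 8.35
tool_pos: [0.5477, -0.2073, -0.0279]
tool_rot: [-180.0, -0.0, 71.8]
force: [0.3, -1.0, -0.4]
grip_width: 0.0002
grasp_force: 0.0
```

Call:
play_rows(steps=[[[0, 0, 0.002, 0, 0, 0, 0], [0, 0, 0.001, 0, 0, 0, 0], [0, 0, 0, 0, 0, 0, 0]]])

```text
time_s: 8.65
tool_pos: [0.5478, -0.2074, -0.0308]
tool_rot: [-180.0, -0.0, 71.8]
force: [-0.2, -0.5, 0.4]
grip_width: 0.001
grasp_force: 0.0
```

Call:
play_rows(steps=[[[0, 0, 0.002, 0, 0, 0, 0], [0, 0, 0.001, 0, 0, 0, 0], [0, 0, 0, 0, 0, 0, 0]]])

```text
time_s: 8.95
tool_pos: [0.5478, -0.2074, -0.0338]
tool_rot: [-180.0, -0.0, 71.8]
force: [-0.9, -0.4, -0.4]
grip_width: 0.0003
grasp_force: 0.0
```

Call:
play_rows(steps=[[[0, 0, 0.002, 0, 0, 0, 0], [0, 0, 0.001, 0, 0, 0, 0], [0, 0, 0, 0, 0, 0, 0]]])

```text
time_s: 9.25
tool_pos: [0.5482, -0.2075, -0.0356]
tool_rot: [180.0, -0.0, 71.8]
force: [-1.8, 1.6, 7.2]
grip_width: 0.0003
grasp_force: 3.6
```

```bash
python3 - <<'E'
from h import *
b=cv2.imread("pics/scene0.png").astype(int);r=read_camera("scene");n=r["frame"][:,:,::-1].astype(int);o=get_obs()
d=np.abs(b-n).max(2)>45
for y in range(236,262):print(y,''.join('#' if v else '.' for v in d[y,365:405]))
print(o["tool_pos"],o["force"],proj(r,o["tool_pos"]))
E
```

```text
236 #############################..#######..
237 ##############################.#######..
238 #####################################...
239 ###################################.....
240 ###########.######################......
241 #########.####################..........
242 #####.########..#####..######...........
243 ##############..#####..#####............
244 ##############..####..#####.............
245 ##########################..............
246 #########################...............
247 #########################...............
248 .############...#########...............
249 ..#########.....#########...............
250 ...########....#########................
251 ....###..##.....########................
252 ......#####......#######................
253 .......####.......####..................
254 ........##.........##...................
255 ........................................
256 ........................................
257 ........................................
258 ........................................
259 ........................................
260 ........................................
261 ........................................
[ 0.54817733 -0.20753623 -0.03561502] [-2.42329595  1.30762273  6.68641615] [[383.25487795 258.13199354]]
```

```bash
python3 - <<'E'
from h import *
r=read_camera("scene");f=[.589,-.075,np.radians(71.8)];f2=[.5859,-.0794,np.radians(71.2)]
a=np.radians(71.8);X=np.array([np.cos(a),np.sin(a)]);Y=np.array([np.sin(a),-np.cos(a)])
for z in(0,.012):
    q=least_squares(lambda q:proj(r,[*q,z])[0]-[386,254.5],[.55,-.2]).x+X*.0095-0*Y
    # near corner = -X side, and the side nearer camera: try both Y signs
    for sg in(1,-1):
        c=q+sg*Y*.015
        for g in(f,f2):
            e=c-np.array(g[:2]);print(z,sg,c,"fix",e@[np.cos(g[2]),np.sin(g[2])],e@[-np.sin(g[2]),np.cos(g[2])])
E
```

```text
0 1 [ 0.55352176 -0.21583553] fix -0.1448709110251892 -0.010284518091359225
0 1 [ 0.55352176 -0.21583553] fix -0.13959099000830286 -0.013317654737030898
0 -1 [ 0.5250226  -0.20646548] fix -0.1448709110251892 0.019715481908640704
0 -1 [ 0.5250226  -0.20646548] fix -0.13990514353179023 0.016680700343934395
0.012 1 [ 0.54294418 -0.220214  ] fix -0.1523340819615598 -0.0016036656912264142
0.012 1 [ 0.54294418 -0.220214  ] fix -0.14714465574655494 -0.004715431028411408
0.012 -1 [ 0.51444502 -0.21084395] fix -0.1523340819615598 0.02839633430877351
0.012 -1 [ 0.51444502 -0.21084395] fix -0.1474588092700423 0.025282924052553897
```

Contact with the bench is at reported z ≈ −0.035, so true tip height is the reported height plus 0.035. The xy position agrees. I'll raise the tip to about 16 mm true height and push.

Call:
play_rows(steps=[[[0, 0, -0.01, 0, 0, 0, 0], [0, -0.003, -0.008, 0, 0, 0, 0], [0, -0.003, 0, 0, 0, 0, 0], [0, 0, 0, 0, 0, 0, 0]]])

```text
time_s: 9.75
tool_pos: [0.5419, -0.2053, -0.0183]
tool_rot: [180.0, -0.0, 71.8]
force: [-0.8, 0.8, -0.1]
grip_width: 0.0006
grasp_force: 0.0
```

Call:
play_rows(steps=[[[0.006, 0, 0, 0, 0, 0, 0], [0.006, 0, 0, 0, 0, 0, 0], [0.006, 0, 0, 0, 0, 0, 0], [0.006, 0, 0, 0, 0, 0, 0], [0, 0, 0, 0, 0, 0, 0]]])

```text
time_s: 10.25
tool_pos: [0.5503, -0.1811, -0.0188]
tool_rot: [-180.0, -0.0, 71.9]
force: [-0.1, 0.8, -0.3]
grip_width: 0.0004
grasp_force: 0.0
```

Call:
play_rows(steps=[[[0.006, 0, 0, 0, 0, 0, 0], [0.006, 0, 0, 0, 0, 0, 0], [0.006, 0, 0, 0, 0, 0, 0], [0.006, 0, 0, 0, 0, 0, 0], [0, 0, 0, 0, 0, 0, 0]]])

```text
time_s: 10.75
tool_pos: [0.5577, -0.1586, -0.0186]
tool_rot: [-180.0, -0.0, 71.9]
force: [-0.4, 0.1, -0.3]
grip_width: 0.0003
grasp_force: 0.0
```

Call:
play_rows(steps=[[[0.006, 0, 0, 0, 0, 0, 0], [0.006, 0, 0, 0, 0, 0, 0], [0.006, 0, 0, 0, 0, 0, 0], [0.006, 0, 0, 0, 0, 0, 0], [0, 0, 0, 0, 0, 0, 0]]])

```text
time_s: 11.25
tool_pos: [0.5653, -0.1356, -0.0186]
tool_rot: [-180.0, -0.0, 71.9]
force: [0.4, 0.9, -1.0]
grip_width: 0.0006
grasp_force: 0.0
```

```bash
python3 - <<'E'
from ov import *
f=[.589,-.075,np.radians(71.8)]
print(p,o["force"]);p[2]+=.035
cv2.imwrite("pics/ov3.png",np.hstack([crop("top",305,145,85,85,4.6,f),crop("scene",325,180,85,85,4.6,f)]))
E
```

```text
[ 0.56528244 -0.13563175 -0.01857772] [ 0.41854094  0.92477511 -0.97403916]
```

View pics/ov3.png

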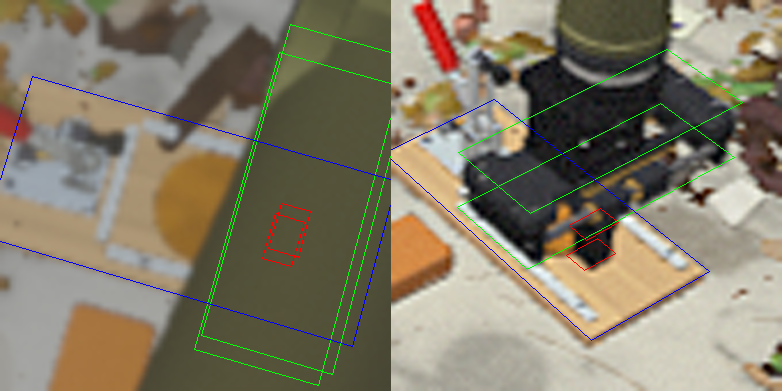

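The disc is being pushed. In the top crop its leading edge is at x≈155 and the stop is at about 118, so about 20 mm remains. The finger is now central in the channel.

Call:
play_rows(steps=[[[0.005, 0, 0, 0, 0, 0, 0], [0.005, 0, 0, 0, 0, 0, 0], [0.004, 0, 0, 0, 0, 0, 0], [0, 0, 0, 0, 0, 0, 0]]])

```text
time_s: 11.75
tool_pos: [0.5695, -0.1228, -0.0186]
tool_rot: [180.0, -0.0, 71.8]
force: [0.3, -0.0, 1.0]
grip_width: 0.0006
grasp_force: 0.0
```

Call:
play_rows(steps=[[[0.002, 0, 0, 0, 0, 0, 0], [0.002, 0, 0, 0, 0, 0, 0], [0, 0, 0, 0, 0, 0, 0]]])

```text
time_s: 12.05
tool_pos: [0.5705, -0.1198, -0.0186]
tool_rot: [-180.0, -0.0, 71.8]
force: [0.2, -0.7, -0.3]
grip_width: 0.0003
grasp_force: 0.0
```

Call:
play_rows(steps=[[[0.002, 0, 0, 0, 0, 0, 0], [0.001, 0, 0, 0, 0, 0, 0], [0, 0, 0, 0, 0, 0, 0]]])

```text
time_s: 12.35
tool_pos: [0.5714, -0.117, -0.0185]
tool_rot: [180.0, -0.0, 71.8]
force: [0.2, -0.2, 0.9]
grip_width: 0.0004
grasp_force: 0.1
```

Call:
play_rows(steps=[[[0.001, 0, 0, 0, 0, 0, 0], [0.001, 0, 0, 0, 0, 0, 0], [0.001, 0, 0, 0, 0, 0, 0], [0, 0, 0, 0, 0, 0, 0]]])

```text
time_s: 12.75
tool_pos: [0.5724, -0.1142, -0.0185]
tool_rot: [180.0, -0.0, 71.8]
force: [0.3, -1.3, -0.6]
grip_width: 0.0007
grasp_force: 0.1
```

Call:
play_rows(steps=[[[0.001, 0, 0, 0, 0, 0, 0], [0.001, 0, 0, 0, 0, 0, 0], [0.001, 0, 0, 0, 0, 0, 0], [0, 0, 0, 0, 0, 0, 0]]])

```text
time_s: 13.15
tool_pos: [0.5727, -0.113, -0.0186]
tool_rot: [180.0, 0.1, 71.7]
force: [-1.3, -4.2, -0.0]
grip_width: 0.0004
grasp_force: 2.3
```

Call:
play_rows(steps=[[[0.001, 0, 0, 0, 0, 0, 0], [0.001, 0, 0, 0, 0, 0, 0], [0, 0, 0, 0, 0, 0, 0], [0, 0, 0, 0, 0, 0, 0], [0, 0, 0, 0, 0, 0, 0]]])

```text
time_s: 13.65
tool_pos: [0.5729, -0.1126, -0.0186]
tool_rot: [180.0, 0.2, 71.7]
force: [-2.3, -5.7, -0.2]
grip_width: 0.0008
grasp_force: 3.7
```

Call:
play_rows(steps=[[[-0.006, 0, 0, 0, 0, 0, 0], [-0.02, 0, 0, 0, 0, 0, 0], [0, 0, -0.04, 0, 0, 0, 0], [0, 0, -0.045, 0, 0, 0, 0], [0, 0, -0.045, 0, 0, 0, 0], [0, 0, -0.045, 0, 0, 0, 0], [0, 0, -0.02, 0, 0, 0, 0], [0, 0, 0, 0, 0, 0, 0]]])

```text
time_s: 14.45
tool_pos: [0.5685, -0.1334, 0.1804]
tool_rot: [179.6, -0.2, 71.9]
force: [-0.2, 0.7, 0.5]
grip_width: 0.0005
grasp_force: 0.0
```

```bash
python3 - <<'E'
from h import *
o=get_obs();print(o["tool_pos"]);r=read_camera("scene");t=read_camera("top")
q=least_squares(lambda q:proj(r,[*q,0])[0]-[419,204],[.6,0]).x;print("bottle",q)
f=[.587,-.0705,np.radians(71.8)]
print("lever",W(f,[.122,0,.1]),proj(t,[[*W(f,[.1256,0,.1036])[0]]]),proj(t,W(f,[0,0,.02])))
h=cv2.cvtColor(t["frame"],cv2.COLOR_RGB2HSV);m=((h[...,0]<6)|(h[...,0]>174))&(h[...,1]>150)
ys,xs=np.nonzero(m[150:200,280:340]);print("red",xs.min()+280,xs.max()+280,ys.min()+150,ys.max()+150,xs.mean()+280,ys.mean()+150,len(xs))
for d in silhouettes("top","glass_disc"):print(d["p"],d["extent"])
e=W(f,[[.122,-.12,.1],[.122,-.1,.2]]);print(e)
E
```

```text
[ 0.56852306 -0.13339905  0.18043004]
bottle [ 0.83304474 -0.19891403]
lever [[0.62510486 0.04539659 0.1       ]] [[301.43570966 169.87543096]] [[343.61079923 189.74585527]]
red 295 310 164 174 302.3026315789474 169.1578947368421 76
0.77 [234.2, 230.9, 271.6, 262.6]
0.7 [333.0, 174.0, 353.2, 199.6]
[[0.73910151 0.0079164  0.1       ]
 [0.72010207 0.0141631  0.2       ]]
```

Call:
play_rows(steps=[[[0.0375, -0.0004, 0, 0, 0, 0, 0], [0.0375, -0.0004, 0, 0, 0, 0, 0], [0.0375, -0.0004, 0, 0, 0, 0, 0], [0.0375, -0.0004, 0, 0, 0, 0, 0], [0.0375, -0.0004, 0, 0, 0, 0, 0], [0, 0, 0.03, 0, 0, 0, 0], [0, 0, 0.03, 0, 0, 0, 0], [0, 0, 0.015, 0, 0, 0, 0], [0, 0, 0, 0, 0, 0, 0]]])

```text
time_s: 15.5
tool_pos: [0.6195, 0.0442, 0.0977]
tool_rot: [-179.6, 0.2, 71.8]
force: [-0.6, 0.3, 0.5]
grip_width: 0.0006
grasp_force: 0.0
```

```bash
python3 - <<'E'
from h import *
o=get_obs();p=o["tool_pos"];print(p);f=[.587,-.0705,np.radians(71.8)];r=read_camera("scene");x0,y0=300,140
a=cv2.resize(r["frame"][y0:y0+115,x0:x0+115,::-1].copy(),None,fx=5,fy=5,interpolation=cv2.INTER_CUBIC)
u=proj(r,[p+[0,0,.035]])[0];print((u-[x0,y0]+.5)*5)
cv2.imwrite("pics/lev.png",a)
E
```

```text
[0.61954646 0.04424261 0.09767567]
[167.97072035 204.18363003]
```

View pics/lev.png

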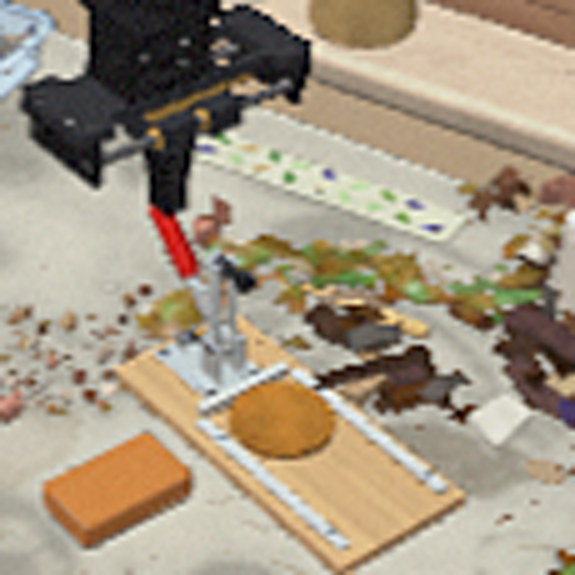

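The picture shows the disc home against the stop at (283,420) and the fingertip right over the red handle's end at (167,210). Next I'll push the lever down, drifting outward slightly.

Call:
play_rows(steps=[[[0, 0.001, 0.006, 0, 0, 0, 0], [0, 0.001, 0.006, 0, 0, 0, 0], [0.001, 0, 0.006, 0, 0, 0, 0], [0.001, 0, 0.006, 0, 0, 0, 0], [0, 0, 0, 0, 0, 0, 0]]])

```text
time_s: 16.05
tool_pos: [0.6266, 0.0447, 0.079]
tool_rot: [179.8, -0.0, 71.7]
force: [-1.2, -3.4, 8.0]
grip_width: 0.0004
grasp_force: 4.2
```

Call:
play_rows(steps=[[[0.001, 0, 0.006, 0, 0, 0, 0], [0.001, 0, 0.006, 0, 0, 0, 0], [0.001, 0, 0.006, 0, 0, 0, 0], [0.001, 0, 0.006, 0, 0, 0, 0], [0, 0, 0, 0, 0, 0, 0]]])

```text
time_s: 16.55
tool_pos: [0.6281, 0.0499, 0.0547]
tool_rot: [179.8, -0.1, 71.8]
force: [2.0, -0.6, 4.9]
grip_width: 0.0
grasp_force: 2.1
```

Call:
play_rows(steps=[[[0.001, 0, 0.006, 0, 0, 0, 0], [0.001, 0, 0.006, 0, 0, 0, 0], [0.001, 0, 0.006, 0, 0, 0, 0], [0.001, 0, 0.006, 0, 0, 0, 0], [0, 0, 0, 0, 0, 0, 0]]])

```text
time_s: 17.05
tool_pos: [0.6258, 0.0533, 0.0276]
tool_rot: [-179.8, 0.1, 71.8]
force: [-0.4, -0.2, 0.3]
grip_width: 0.0006
grasp_force: 0.0
```

Call:
play_rows(steps=[[[0.001, 0, 0.006, 0, 0, 0, 0], [0, 0, 0.004, 0, 0, 0, 0], [0, 0, 0.004, 0, 0, 0, 0], [0, 0, 0, 0, 0, 0, 0]]])

```text
time_s: 17.45
tool_pos: [0.6272, 0.0541, 0.0147]
tool_rot: [-179.9, 0.0, 71.8]
force: [-0.1, -0.1, -0.0]
grip_width: 0.0001
grasp_force: 0.0
```

Call:
play_rows(steps=[[[0, 0, 0.002, 0, 0, 0, 0], [0, 0, 0.002, 0, 0, 0, 0], [0, 0, 0.001, 0, 0, 0, 0], [0, 0, 0, 0, 0, 0, 0]]])

```text
time_s: 17.85
tool_pos: [0.6281, 0.0542, 0.0118]
tool_rot: [180.0, -0.0, 71.8]
force: [-2.5, 0.1, 5.8]
grip_width: 0.0004
grasp_force: 3.3
```

```bash
python3 - <<'E'
from h import *
f=[.587,-.0705,np.radians(71.8)]
for c,b in(("top",(280,150,340,205)),("scene",(300,170,370,220))):
    r=read_camera(c);h=cv2.cvtColor(r["frame"],cv2.COLOR_RGB2HSV);m=((h[...,0]<6)|(h[...,0]>174))&(h[...,1]>150)
    x0,y0,x1,y1=b;ys,xs=np.nonzero(m[y0:y1,x0:x1]);print(c,len(xs),xs.mean()+x0 if len(xs) else 0,ys.mean()+y0 if len(xs) else 0,"locked",proj(r,W(f,[.064+.079*.995,0,.037])),"open",proj(r,W(f,[.064+.079*.725,0,.0995])))
E
```

```text
top 0 0 0 locked [[296.83768268 174.68806106]] open [[303.00681098 170.73184389]]
scene 33 330.0 198.36363636363637 locked [[330.06141011 198.13460322]] open [[333.76293932 187.24215787]]
```

The lever shows at the locked position, and the fingertips met its stop at reported z ≈ 0.012. I'll press once more briefly, then retreat and check.

Call:
play_rows(steps=[[[0, 0, 0.002, 0, 0, 0, 0], [0, 0, 0, 0, 0, 0, 0], [0, 0, -0.015, 0, 0, 0, 0], [0, 0, -0.04, 0, 0, 0, 0], [0, 0, -0.045, 0, 0, 0, 0], [0, 0, -0.045, 0, 0, 0, 0], [0, 0, -0.03, 0, 0, 0, 0], [0.03, 0, 0, 0, 0, 0, 0], [0.03, 0, 0, 0, 0, 0, 0], [0, 0, 0, 0, 0, 0, 0], [0, 0, 0, 0, 0, 0, 0]]])

```text
time_s: 19.05
tool_pos: [0.6464, 0.112, 0.1834]
tool_rot: [180.0, 0.0, 71.9]
force: [0.1, -1.3, 0.2]
grip_width: 0.0006
grasp_force: 0.0
```

```bash
python3 - <<'E'
from h import *
f=[.587,-.0705,np.radians(71.8)];o=get_obs();print(o["tool_pos"],o["force"])
for c,b in(("top",(280,150,340,205)),("scene",(300,170,370,220))):
    r=read_camera(c);h=cv2.cvtColor(r["frame"],cv2.COLOR_RGB2HSV);m=((h[...,0]<6)|(h[...,0]>174))&(h[...,1]>150)
    x0,y0,x1,y1=b;ys,xs=np.nonzero(m[y0:y1,x0:x1]);print(c,len(xs),xs.mean()+x0 if len(xs) else 0,ys.mean()+y0 if len(xs) else 0,"locked",proj(r,W(f,[.064+.079*.995,0,.037])))
    print("home",proj(r,W(f,[0,0,.02])))
    for d in silhouettes(c,"glass_disc"):print(d["p"],d["extent"])
    for d in silhouettes(c,"pad"):print("pad",d["p"],d["extent"])
E
```

```text
[0.64643537 0.11197436 0.18339202] [ 0.07097224 -1.30084336  0.22919163]
top 84 296.29761904761904 173.42857142857142 locked [[296.83768268 174.68806106]]
home [[343.61079923 189.74585527]]
0.79 [332.3, 174.1, 354.5, 201.5]
0.74 [382.4, 237.6, 419.9, 274.2]
pad 0.86 [313.3, 213.7, 339.5, 245.7]
scene 46 331.17391304347825 198.5 locked [[330.06141011 198.13460322]]
home [[354.86478818 222.77179774]]
0.87 [352.3, 272.9, 383.0, 297.1]
0.87 [254.4, 211.2, 281.8, 231.2]
0.53 [347.0, 218.9, 365.2, 229.5]
pad 0.59 [306.8, 227.3, 334.2, 249.2]
```

The lever stays locked with the fingers clear, and the disc sits at home in both views.

```bash
python3 -c "
from cell import *
print(sign_off())"
```

```text
the job is handed in; nothing more can be done
None
```

I pushed the disc home against the end stop and snapped the clamp lever into lock; both camera views agreed with that before I handed the job in, but the foot's pressure on the disc was not measured.

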